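# Load the bottle shaker and lock its bayonet cover

## Robot

A 6-joint arm with a two-finger parallel gripper is mounted at the origin on a cart in front of the work surface, level with it; the furniture and walls round the work are solid. World frame = base frame: x ahead of the robot, y to its left, z up, the work surface at z = 0. Lengths are in m, angles in rad, forces in N, time in s.
With the tool pointing down it reaches from about 0.35 to 0.925 m from the base axis. Payload 6.4 kg.
Tool frame: the origin (TCP) lies at the very end of the fingers, on their centre line; the grasp point (between the pads) lies 19 mm behind it; z points along the fingers, y is the line along which they close (so a half turn about z gives the same grasp; the last joint's range is limited). The gripper opens to 94 mm and grips with 3 to 60 N. Pads are 16 mm wide; open, the fingers measure 119 mm over their backs; the gripper's body (75 mm by 177 mm) begins 78 mm behind the grasp point.
Start: joints at [-1.293, 0.245, 1.558, -0, 1.339, -0.174], TCP at [0.284, -0.585, 0.176] pointing down, gripper open.
Joint ranges: [-3.13, 3.13], [-1.02, 2.26], [0.13, 2.54], [-0.95, 4.09], [0.21, 2.88], [-2.74, 2.74]. Speed limits (rad/s): [2.57, 2.57, 3.14, 3.14, 3.14, 3.14].

## Interface

Orientations are given as [roll, pitch, yaw] about the fixed x, y, z axes, in that order (R = Rz(yaw) Ry(pitch) Rx(roll)).
In Python, from cell import manip gives the robot as it stands. The module is installed in compiled form; this text tells all that it offers.
- The arm moves only by the tool send_rows, never from a script. Its argument "deltas" is text: rows parted by semicolons, each of 7 numbers parted by spaces: the opening, from -1 (shut) to 1 (fully open), then the shift along the tool's x, y, z in m, then the turn, a rotation vector about the tool's x, y, z in degrees. In form: gripper tx ty tz wx wy wz; .... A call has 1 to 20 rows; each row shifts and turns the commanded pose from where the row before left it, along the tool's axes as they then stand; what a row does not reach is not made up. A row lasts 1/10 s, in which the tool goes at most 50 mm and 8.59 degrees, less where a joint would pass 70% of its speed; a pose out of reach is approached as far as the arm can. A call is refused whole if a number of a shift passes 0.05 or a number of a turn 8.59, either way. A call with a gripper value outside its range is refused whole. The fingers move at their own pace and stop on an object; "grip_force" is the grip in N (left out, the last holds). Time passes only in rows, so rows that do not move let the fingers close. It gives the time, the measured TCP pose, the force, the opening and the grip force at its end, in the units of the state.
- manip.state(): the state, without advancing time (a new reading comes with each control period).
- manip.camera(name): name is "scene" or "top"; returns a dict with "img" (420x560x3 uint8, red, green, blue), "mtx" (3x3 intrinsics, pixels), "distortion" ([k1, k2, p1, p2, k3] as OpenCV has them; the pictures are not rectified), "R" (3x3) and "t" (3): a world point X has camera coordinates R X + t. Camera axes: x right, y down, z forward; pixel columns grow to the right and rows downward; lengths in m; the calibration is good to about 2 mm. A picture is of the moment at which its call begins. There is no depth.
- manip.sign_off(): hands the job in; it is judged then, once.
The state is a dict: "clock": time; "joint_positions": joint angles; "dq": joint speeds; "joint_efforts": joint torques, N m; "tcp_pos": TCP position; "eef_rot": TCP orientation; "ft_force": force on the tool from outside, world axes, zero at the start; "ft_torque": the same for the moment, N m; "opening": finger opening in m; "finger_force": force on a finger pad.
Only numpy, scipy, OpenCV 4.12 (cv2) and the standard library are available. Lean on these libraries where they do the work, as an engineer would, in place of code of your own. Each camera call takes 0.05 s, during which the arm holds its last target. There are 200 camera calls.

## Task

Open the bottle shaker: twist its bayonet cover by the bar handle to unlock it, lift it off and set it down on the worktop. Put every small black-capped sample bottle that is there into the shaker's chamber (one that has fallen over may lie in it), then put the cover back and twist it clockwise until its tabs are fully home under the lugs and it is clamped tight, and let go. Leave the white jar, the roll of tape and the big labelled bottle alone.

Things in the scene. Friction and masses are not known exactly. Their poses are not given: they have to be found in the camera images.
- shaker: bottle shaker fixed to the worktop: grey square base 204 mm wide, on it a white round body 186 mm in diameter with a bored chamber, topped by a collar (inner radius 87 mm, top 120 mm above the worktop) that carries two bayonet lugs. Origin: on the chamber's axis, on the worktop; z up; it stands turned by up to 0.5 rad.
- lug (a point): middle of the underside of one steel bayonet lug, 113.5 mm above the worktop, 83 mm from the axis at the shaker's +x side; its twin is at -x. Each is about 50 degrees wide, 6 mm thick and sticks inward from the collar to radius 76 mm. A stop stands at the clockwise end (seen from above) of each.
- chamber (a point): centre of the chamber's flat floor, 28 mm above the worktop. The chamber is round, 126 mm in diameter, 74 mm deep to the ledge at its mouth; four bottles fit standing, for instance 34 mm from the centre in the four quarters.
- seat (a point): on the chamber's axis, 108 mm above the worktop: where the centre of the cover's underside rests when the cover is dropped in, unlocked. Clamped it sits 2.5 mm lower. Same axes as the shaker.
- seal (a joint): how far the black sprung sealing ring at the mouth (radius 65 to 72 mm) is pressed down, m: under 0.0005 with nothing or only the cover's weight on it, about 0.0025 with the cover clamped; full travel 0.0045. It pushes up with 3.4 N at 0 and 2 N more for each mm.
- cover: aluminium cover, 0.24 to 0.38 kg: disc of radius 71 mm, 8 mm thick, with two tabs and a bar handle. Origin: centre of the underside; z up. Its x axis lies along the shaker's x (either way round) when locked, as at the start; turned 90 degrees from there (give or take 25) it lifts out or drops in freely, with about 4 mm play sideways.
- tab (a point): root of one of the cover's two wedge tabs, at its +x (twin at -x), reaching to radius 84 mm, 48 degrees wide, 8 mm high, ramping down to about 3 mm at the clockwise end. From the drop-in position the cover locks by turning 90 degrees clockwise seen from above until the tabs meet the stops; the ramps bite in the last 50 degrees, taking about 0.2 N m. Counter-clockwise unlocks.
- handle (a point): middle of the cover's black bar handle: bar 106 mm long along the cover's x, 14 mm wide, 16 mm high, on two posts 84 mm apart; this point is 37 mm above the cover's underside, the bar's top 45 mm, with 19 mm free between disc and bar. Same axes as the cover.
- vial_0: one of two to four small sample bottles, amber glass with a black cap, 28 mm diameter, 63 mm tall (body straight from 0 to about 40 mm up, then shoulders, cap 23 mm wide from 48 to 63 mm), 45 g, standing on the worktop to the left of the shaker. Origin: centre of its underside; z points up through the cap. None if absent.
- vial_1: one of two to four small sample bottles, amber glass with a black cap, 28 mm diameter, 63 mm tall (body straight from 0 to about 40 mm up, then shoulders, cap 23 mm wide from 48 to 63 mm), 45 g, standing on the worktop to the left of the shaker. Origin: centre of its underside; z points up through the cap. None if absent.
- vial_2: one of two to four small sample bottles, amber glass with a black cap, 28 mm diameter, 63 mm tall (body straight from 0 to about 40 mm up, then shoulders, cap 23 mm wide from 48 to 63 mm), 45 g, standing on the worktop to the left of the shaker. Origin: centre of its underside; z points up through the cap. None if absent.
- vial_3: one of two to four small sample bottles, amber glass with a black cap, 28 mm diameter, 63 mm tall (body straight from 0 to about 40 mm up, then shoulders, cap 23 mm wide from 48 to 63 mm), 45 g, standing on the worktop to the left of the shaker. Origin: centre of its underside; z points up through the cap. None if absent.
- white_jar: bystander: white plastic jar with lid, 52 mm diameter, 82 mm tall; origin at the centre of its underside. Leave alone.
- tape: bystander: roll of tan tape lying flat, 82 mm diameter, 18 mm high; origin at the centre of its underside. Leave alone.
- big_bottle: bystander: big labelled amber bottle with white cap, 47 mm diameter, 111 mm tall, behind the shaker; origin at the centre of its underside. Leave alone.

How it is judged:
By the outcome, as a careful person would: the job done as asked, in the order asked, and still so for the second after the job is handed in, with the robot touching nothing.
Of vial_0, vial_1, vial_2, vial_3 only 2 to 4 are there at a start; the rules pass over those that are not, and their reading is None.
At some moment in a run one of vial_0, vial_1, vial_2, vial_3 may be knocked a few centimetres aside while the robot is not near it.
Once in a run the grip may slacken for a moment while it holds something.
It also fails if it takes over 210 s, if anything falls off the work surface, if the arm or the gripper's body presses on something with over 40 N, if the wrist force passes 120 N, or if a joint passes its speed limit or range.

## Working session

There is one attempt and no reset: what is moved stays moved. The work goes in short steps, Python scripts to look and compute and a tool call to move; the robot and the scene stay as the last step left them, time stands still between calls to the robot, and variables do not carry over. Pictures are saved under pics/ and viewed, at most 14 in all, crops included, and the job is handed in when it is done.

Besides the shell and the picture viewer there is one more tool, called after ">>>" in YAML: its name, and indented under it one key for each argument. send_rows: Moves the arm, as the interface text tells. Its arguments: {"type":"object","properties":{"deltas":{"type":"string"},"grip_force":{"type":"number"}},"required":["deltas"]}

```bash
mkdir -p pics
cat > h.py <<'E'
import numpy as np, cv2, sys
from cell import manip
def shot(cam,name,crop=None,scale=1):
    c=manip.camera(cam); im=c["img"][:,:,::-1]
    np.savez('cal_%s.npz'%cam,**{k:np.array(c[k]) for k in("mtx","distortion","R","t")})
    cv2.imwrite('pics/full_'+name+'.png',im)
    if crop: x0,y0,x1,y1=crop; im=im[y0:y1,x0:x1]
    if scale!=1: im=cv2.resize(im,None,fx=scale,fy=scale,interpolation=cv2.INTER_CUBIC)
    cv2.imwrite('pics/'+name+'.png',im)
def w(cam,u,v,z):
    c=np.load('cal_%s.npz'%cam)
    p=cv2.undistortPoints(np.array([[[u,v]]],float),c["mtx"],c["distortion"])[0,0]
    d=c["R"].T@np.array([p[0],p[1],1]); o=-c["R"].T@c["t"]
    return o+d*(z-o[2])/d[2]
def px(cam,X):
    c=np.load('cal_%s.npz'%cam)
    return cv2.projectPoints(np.array(X,float).reshape(-1,3),cv2.Rodrigues(c["R"])[0],c["t"],c["mtx"],c["distortion"])[0][:,0]
E
python3 - <<'E'
from h import *
shot('top','a',scale=1.42);shot('scene','b',scale=1.42)
s=manip.state();print(s)
for cam in('top','scene'):
    c=np.load('cal_%s.npz'%cam);print(-c["R"].T@c["t"],c["mtx"][0,0],c["R"])
E
```

```text
{'clock': 0.1, 'joint_positions': array([-1.29309186e+00,  2.45735063e-01,  1.55886036e+00, -1.32467308e-05,
        1.33872221e+00, -1.74097366e-01]), 'dq': array([-6.12400790e-05, -6.70872016e-04, -2.97840064e-03,  1.75104966e-03,
        1.50615309e-03,  2.85079743e-04]), 'joint_efforts': array([ 7.22968139e-05, -4.16912842e+01, -3.15527451e+01,  6.87124394e-02,
        3.09647969e-02, -5.21473373e-05]), 'tcp_pos': array([ 0.28362167, -0.58420593,  0.17467854]), 'eef_rot': array([-3.13989151e+00, -2.86108684e-04,  4.51804648e-01]), 'ft_force': array([ 0.23934185, -0.17913761,  0.743571  ]), 'ft_torque': array([-0.02208301,  0.018662  , -0.03483208]), 'finger_force': 0.0, 'opening': 0.09395808022356959}
[0.46125854 0.13631032 0.94733873] 381.3445817217341 [[ 0.01930157 -0.99975261  0.0110532 ]
 [-0.98530241 -0.02089697 -0.16953606]
 [ 0.1697251  -0.00761843 -0.985462  ]]
[0.21613718 0.87995558 0.87582558] 513.7593142592017 [[-0.8815932  -0.47198077  0.00525231]
 [-0.31478831  0.57961561 -0.75163426]
 [ 0.3517126  -0.66428902 -0.65955921]]
```

View pics/a.png

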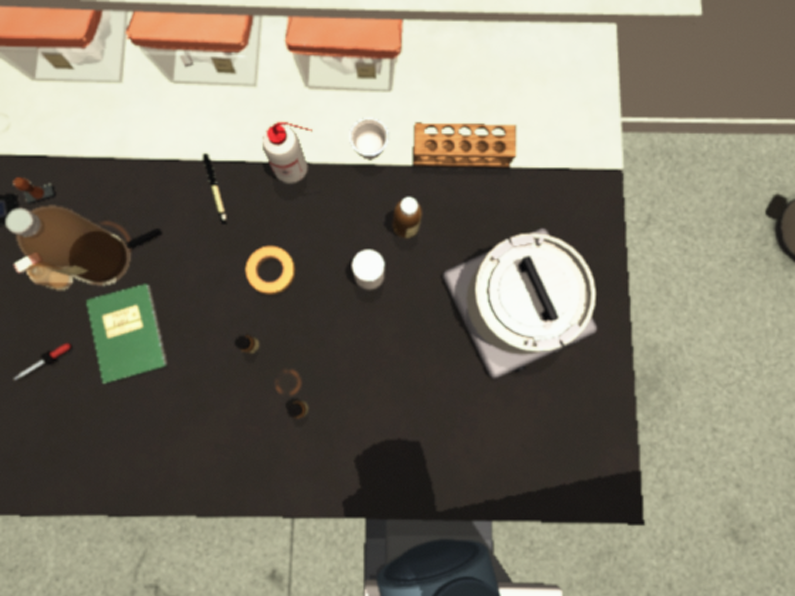

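View pics/b.png

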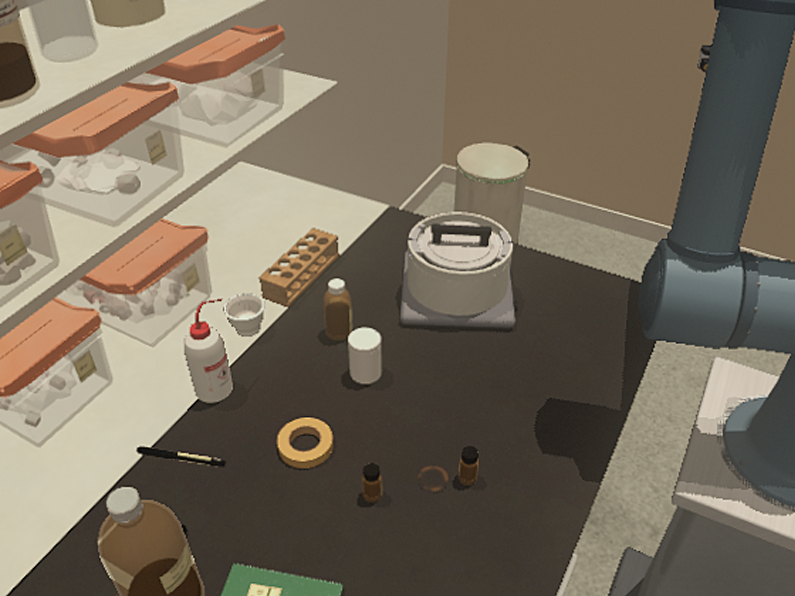

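Two standing vials (top view, 245,344 and 297,409), and a ring mark at 288,381. The shaker is at about 537,292. I'll enlarge both areas.

Run:
```python
import cv2
im=cv2.imread('pics/full_a.png')
a=cv2.resize(im[150:275,305:430],None,fx=4,fy=4,interpolation=3)
b=cv2.resize(im[225:305,155:230],None,fx=4,fy=4,interpolation=3)
import numpy as np
b=np.clip(b*2.0,0,255).astype('uint8')
o=np.zeros((500,800,3),'uint8');o[:500,:500]=a;o[:320,500:800]=b
cv2.imwrite('pics/c.png',o)
```

```text
(no output)
```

View pics/c.png

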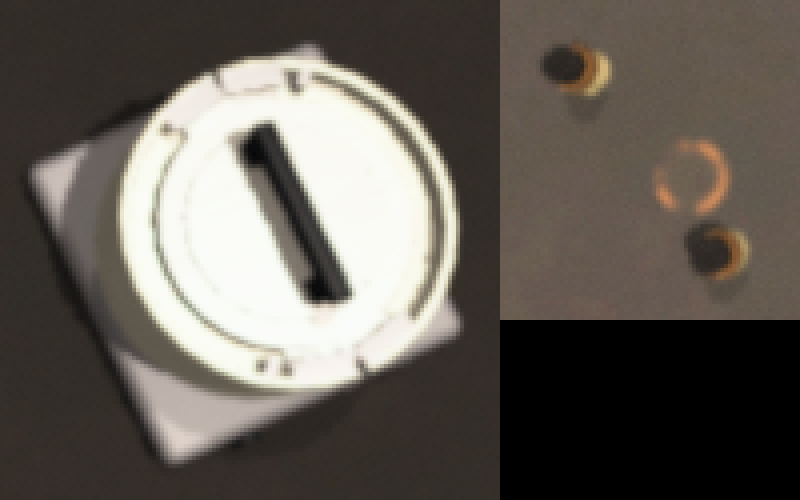

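The ring is a flat stain. In the crop, the bar runs from (262,126) to (338,298), the collar circle spans x 120–460 and y 57–390, and the caps are at (565,65) and (710,250).

Run:
```python
from h import *
f=lambda x,y,ox,oy:((x+.5)/4-.5+ox,(y+.5)/4-.5+oy)
a=w('top',*f(257,127,305,150),.15);b=w('top',*f(334,298,305,150),.15)
print('bar',a,b,(a+b)/2,np.linalg.norm(a-b),np.degrees(np.arctan2(*(a-b)[1::-1])))
pts=[w('top',*f(*p,305,150),.12) for p in((120,224),(460,224),(290,57),(290,390))]
print('collar',np.round(pts,3), (pts[0]+pts[1])/2,(pts[2]+pts[3])/2)
for p in((565,65),(710,250)):print('vial top',w('top',*f(p[0]-500,p[1],155,225),.063))
# scene check from b.png pixels /1.42
for p in((371,470),(469,453)):print('vial scene',w('scene',p[0]/1.42,p[1]/1.42,.063))
for p in((433,230),(489,232)):print('bar scene',w('scene',p[0]/1.42,p[1]/1.42,.15))
print('jar',w('top',368/1.42,259/1.42,.082),'bb',w('top',409/1.42,205/1.42,.111),'tape',w('top',270/1.42,270/1.42,.018))
# base corners
for p in((30,170),(172,462),(460,330)):print('base',w('top',*f(*p,305,150),.02))
for p in((220,75),(300,78),(362,370),(262,365),(168,130),(412,318)):
  q=w('top',*f(*p,305,150),.12);print(p,q)
# workspace edges
print(w('top',160/1.42,515/1.42,0),w('top',640/1.42,520/1.42,0))
```

```text
bar [ 0.66061694 -0.07318396  0.15      ] [ 0.56886663 -0.11159264  0.15      ] [ 0.61474179 -0.0923883   0.15      ] 0.09946530285861224 22.715250474870135
collar [[ 0.612 -0.004  0.12 ]
 [ 0.616 -0.191  0.12 ]
 [ 0.709 -0.1    0.12 ]
 [ 0.522 -0.096  0.12 ]] [ 0.61353143 -0.09788412  0.12      ] [ 0.6155648  -0.09798457  0.12      ]
vial top [0.5312272 0.3651955 0.063    ]
vial top [0.42833631 0.27667759 0.063     ]
vial scene [0.53018295 0.37207639 0.063     ]
vial scene [0.4250667  0.28279113 0.063     ]
bar scene [ 0.65341765 -0.05973203  0.15      ]
bar scene [ 0.56613381 -0.10079942  0.15      ]
jar [0.66966361 0.16471885 0.082     ] bb [0.7534566  0.09996573 0.111     ] tape [0.66149392 0.33752649 0.018     ]
base [0.66264345 0.03443923 0.02      ]
base [ 0.48487972 -0.05134594  0.02      ]
base [ 0.56838025 -0.22805942  0.02      ]
(220, 75) [ 0.6976394  -0.06098584  0.12      ]
(300, 78) [ 0.69683726 -0.10575689  0.12      ]
(362, 370) [ 0.53388608 -0.13478495  0.12      ]
(262, 365) [ 0.53542528 -0.08070677  0.12      ]
(168, 130) [ 0.66535328 -0.03144651  0.12      ]
(412, 318) [ 0.56283423 -0.16299918  0.12      ]
[ 2.51274470e-01  4.96319756e-01 -1.11022302e-16] [ 0.25722285 -0.29235562  0.        ]
```

Add to h.py:
```python
from scipy.spatial.transform import Rotation as Ro
def plan(p,yaw):
    s=manip.state(); R=Ro.from_euler('xyz',s['eef_rot'])
    d=R.inv().apply(np.array(p)-s['tcp_pos']); t=Ro.from_euler('xyz',[np.pi,0,np.radians(yaw)])
    rv=np.degrees((R.inv()*t).as_rotvec())
    print('t',round(s['clock'],1),'tcp',np.round(s['tcp_pos'],4),'yaw',round(np.degrees(s['eef_rot'][2]),1),'d',np.round(d,4),'n',round(np.linalg.norm(d)/.05,1),'rv',np.round(rv,2),'F',np.round(s['ft_force'],1),np.round(s['ft_torque'],2),'op',round(s['opening'],4),round(s['finger_force'],1),'q1,6',s['joint_positions'][[0,5]].round(2))
```

```text
(no output)
```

>>> send_rows:
  deltas: "-0.15 0 0 -0.025 0 0 0;-0.15 0 0 -0.025 0 0 0;-0.15 0 0 -0.025 0 0 0;-0.15 0.0364 -0.0209 0 0 0 0;-0.15 0.0364 -0.0209 0 0 0 0;-0.15 0.0364 -0.0209 0 0 0 0;-0.15 0.0364 -0.0209 0 0 0 0;-0.15 0.0364 -0.0209 0 0 0 0;-0.15 0.0364 -0.0209 0 0 0 0;-0.15 0.0364 -0.0209 0 0 0 0;-0.15 0.0364 -0.0209 0 0 0 0;-0.15 0.0364 -0.0209 0 0 0 0;-0.15 0.0364 -0.0209 0 0 0 0;-0.15 0.0364 -0.0209 0 0 0 0;-0.15 0.0364 -0.0209 0 0 0 0;-0.15 0.0364 -0.0209 0 0 0 0;-0.15 0.0364 -0.0209 0 0 0 0;-0.15 0 0 0 0 0 0;-0.15 0 0 0 0 0 0"

```text
clock: 2.0
tcp_pos: [0.6144, -0.0983, 0.2499]
eef_rot: [-3.141, 0.001, 0.453]
ft_force: [-0.8, 0.1, 0.8]
opening: 0.0401
finger_force: 0.0
```

Run:
```python
from h import *
plan((.6145,-.0965,.20),25)
```

```text
t 2.0 tcp [ 0.6144 -0.0983  0.2499] yaw 26.0 d [ 0.001  -0.0016  0.0499] n 1.0 rv [-0.04  0.07  0.98] F [-0.8  0.1  0.8] [-0.02 -0.    0.07] op 0.0401 0.0 q1,6 [-0.34  0.78]
```

>>> send_rows:
  deltas: "-0.15 0.001 -0.001 0.04 0 0 1;-0.15 0 0 0.04 0 0 0;-0.15 0 0 0.03 0 0 0;-0.15 0 0 0.0155 0 0 0;-0.15 0 0 0 0 0 0;-0.6 0 0 0 0 0 0;-0.6 0 0 0 0 0 0;-0.8 0 0 0 0 0 0;-0.8 0 0 0 0 0 0;-1 0 0 0 0 0 0;-1 0 0 0 0 0 0;-1 0 0 0 0 0 0"
  grip_force: 15

```text
clock: 3.2
tcp_pos: [0.615, -0.0977, 0.1252]
eef_rot: [3.142, -0.0, 0.434]
ft_force: [-0.3, -0.0, 0.1]
opening: 0.0003
finger_force: 0.0
```

Run:
```python
from h import *
plan((.6145,-.0965,.124),25)
shot('top','d',(305,150,430,275),4)
```

```text
t 3.2 tcp [ 0.615  -0.0977  0.1252] yaw 24.9 d [ 0.0001 -0.0013  0.0012] n 0.0 rv [ 0.   -0.   -0.11] F [-0.3 -0.   0.1] [ 0.02  0.01 -0.04] op 0.0003 0.0 q1,6 [-0.34  0.8 ]
```

View pics/d.png

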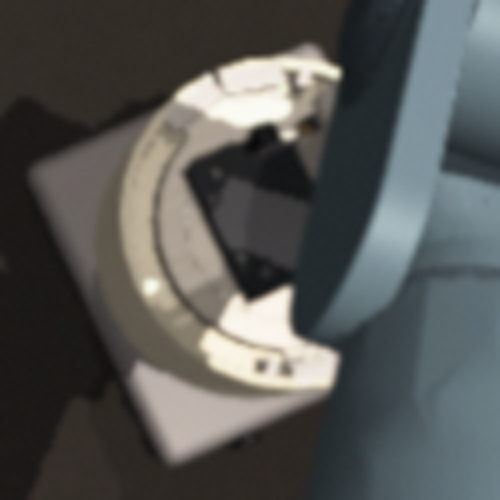

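The fingers shut on nothing. I'll check with the scene camera.

Run:
```python
from h import *
shot('scene','e',(250,130,400,240),5)
print(px('scene',[(.615,-.0977,.125),(.615,-.0977,.15)]))
```

```text
[[325.06246346 166.75578218]
 [325.6512568  158.51133817]]
```

View pics/e.png

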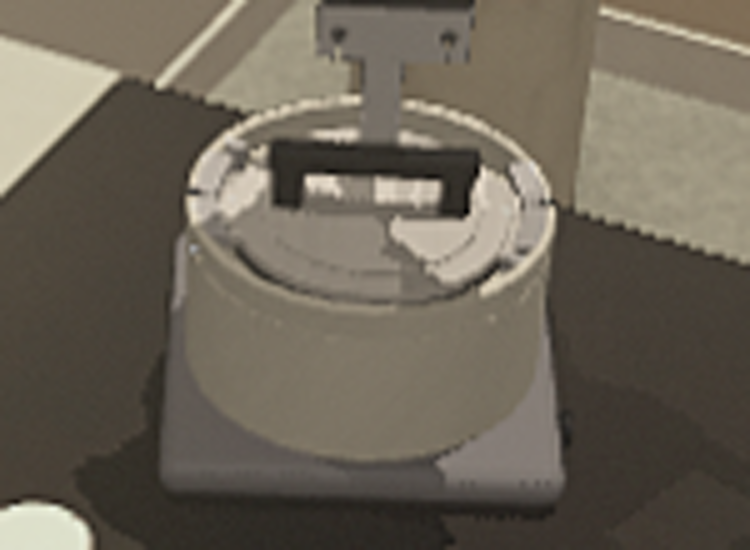

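Run:
```python
from h import *
print(w('scene',325.1,162.2,.1425),w('scene',324.3,169.8,.12))
for n,c,r in(('bar mid',[.615,-.0925,.15],0),('alt',[.61,-.08,.15],0)):
  print(n,px('scene',[c]),px('top',[c]))
# projected collar circle for candidates
t=np.linspace(0,2*np.pi,200)
for c in((.6145,-.098),(.612,-.092),(.61,-.086),(.61,-.08)):
  P=np.c_[c[0]+.093*np.cos(t),c[1]+.093*np.sin(t),0*t+.12]
  for cam in('top','scene'):
    q=px(cam,P);print(c,cam,q.min(0).round(1),q.max(0).round(1))
print('obs top x',305+120/4,305+460/4,'y',150+57/4,150+390/4,'scene x',250+187/5,250+556/5,'y',130+95/5,130+308/5)
```

```text
[ 0.61367337 -0.09256921  0.1425    ] [ 0.61389409 -0.09139801  0.12      ]
bar mid [[324.77604076 159.56747831]] [[378.44421189 202.42417067]]
alt [[324.50816897 162.69786028]] [[372.61997018 204.61266327]]
(0.6145, -0.098) top [334.9 164.5] [419.5 247.5]
(0.6145, -0.098) scene [288.1 147.8] [362.3 191.4]
(0.612, -0.092) top [332.2 165.5] [416.8 248.6]
(0.612, -0.092) scene [287.9 149.2] [362.4 193.1]
(0.61, -0.086) top [329.5 166.3] [414.1 249.5]
(0.61, -0.086) scene [287.5 150.5] [362.3 194.7]
(0.61, -0.08) top [326.8 166.2] [411.3 249.4]
(0.61, -0.08) scene [286.4 151.6] [361.4 196.1]
obs top x 335.0 420.0 y 164.25 247.5 scene x 287.4 361.2 y 149.0 191.6
```

Run:
```python
from h import *
s=manip.state();R=Ro.from_euler('xyz',s['eef_rot'])
for y in(-.0885,-.0375,0,.0375,.0885):
  for z in(-.019,-.097,-.14):
    P=[s['tcp_pos']+R.apply([x,y,z]) for x in(-.0375,.0375)]
    a=px('top',P);b=px('scene',P)
    print(y,z,'top d',((a-[305,150])*4).round(0).tolist(),'scene e',((b-[250,130])*5).round(0).tolist())
```

```text
-0.0885 -0.019 top d [[182.0, 342.0], [121.0, 214.0]] scene e [[459.0, 264.0], [299.0, 257.0]]
-0.0885 -0.097 top d [[216.0, 326.0], [148.0, 185.0]] scene e [[472.0, 126.0], [306.0, 119.0]]
-0.0885 -0.14 top d [[238.0, 316.0], [166.0, 166.0]] scene e [[480.0, 44.0], [310.0, 38.0]]
-0.0375 -0.019 top d [[269.0, 304.0], [207.0, 177.0]] scene e [[456.0, 200.0], [301.0, 194.0]]
-0.0375 -0.097 top d [[312.0, 284.0], [243.0, 144.0]] scene e [[469.0, 64.0], [307.0, 58.0]]
-0.0375 -0.14 top d [[340.0, 271.0], [266.0, 123.0]] scene e [[476.0, -16.0], [311.0, -22.0]]
0 -0.019 top d [[332.0, 275.0], [269.0, 149.0]] scene e [[453.0, 155.0], [302.0, 150.0]]
0 -0.097 top d [[382.0, 253.0], [312.0, 114.0]] scene e [[466.0, 21.0], [309.0, 15.0]]
0 -0.14 top d [[414.0, 238.0], [339.0, 91.0]] scene e [[473.0, -58.0], [312.0, -64.0]]
0.0375 -0.019 top d [[395.0, 248.0], [332.0, 122.0]] scene e [[451.0, 113.0], [303.0, 107.0]]
0.0375 -0.097 top d [[451.0, 222.0], [380.0, 84.0]] scene e [[463.0, -20.0], [310.0, -26.0]]
0.0375 -0.14 top d [[487.0, 205.0], [412.0, 59.0]] scene e [[470.0, -98.0], [313.0, -104.0]]
0.0885 -0.019 top d [[480.0, 210.0], [416.0, 86.0]] scene e [[448.0, 58.0], [305.0, 53.0]]
0.0885 -0.097 top d [[545.0, 180.0], [473.0, 44.0]] scene e [[460.0, -73.0], [311.0, -78.0]]
0.0885 -0.14 top d [[587.0, 161.0], [510.0, 17.0]] scene e [[467.0, -150.0], [315.0, -155.0]]
```

>>> send_rows:
  deltas: "-1 0 0 -0.03 0 0 0;-1 0 0 -0.03 0 0 0;-1 0 0 0 0 0 0;-1 0 0 0 0 0 0"

```text
clock: 3.7
tcp_pos: [0.6152, -0.0978, 0.1855]
eef_rot: [3.141, -0.001, 0.434]
ft_force: [-0.3, 0.4, -0.7]
opening: 0.0007
finger_force: 0.0
```

Run:
```python
from h import *
shot('scene','f1');shot('top','f2')
a=cv2.imread('pics/f1.png')[110:210,260:390];b=cv2.imread('pics/f2.png')[150:275,305:430]
o=np.zeros((500,800,3),'uint8')
o[:308,:400]=cv2.resize(a,(400,308),interpolation=3);o[:400,400:]=cv2.resize(b,(400,400),interpolation=3)
cv2.imwrite('pics/f.png',o)
p=manip.state()['tcp_pos'];print(p,px('scene',[p]),px('top',[p]))
q=px('scene',[p])[0];print((q-[260,110])*400/130)
```

```text
[ 0.61405958 -0.09744149  0.1834446 ] [[326.76782806 147.30996136]] [[385.50742798 199.9202754 ]]
[205.43947095 114.79988111]
```

View pics/f.png

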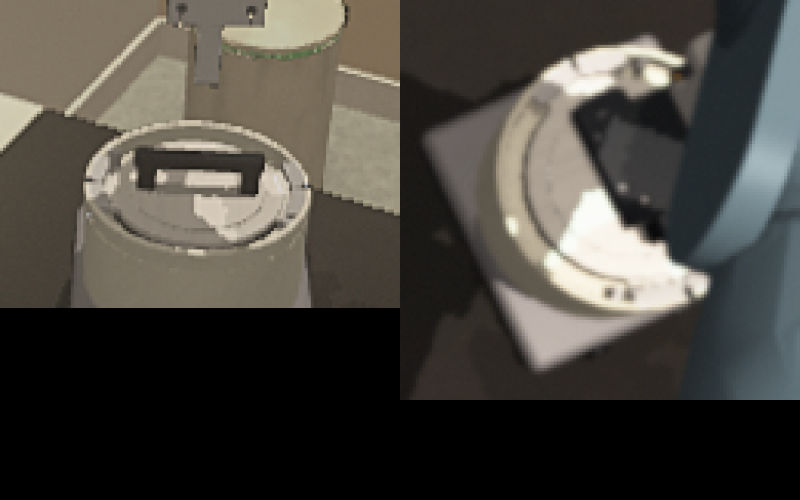

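The fingertip shows about 10 px higher than the reported TCP predicts, so the fingers may have closed above the bar. A gentle touch will settle it.

>>> send_rows:
  deltas: "-1 0 0 0.03 0 0 0;-1 0 0 0.029 0 0 0;-1 0 0 0 0 0 0;-1 0 0 0.001 0 0 0;-1 0 0 0.001 0 0 0;-1 0 0 0.001 0 0 0;-1 0 0 0 0 0 0"

```text
clock: 4.5
tcp_pos: [0.6151, -0.0978, 0.1237]
eef_rot: [3.141, -0.0, 0.434]
ft_force: [0.4, -0.1, -0.5]
opening: 0.0005
finger_force: 0.0
```

>>> send_rows:
  deltas: "-1 0 0 0.001 0 0 0;-1 0 0 0.001 0 0 0;-1 0 0 0 0 0 0"

```text
clock: 4.8
tcp_pos: [0.6149, -0.0977, 0.121]
eef_rot: [-3.141, 0.0, 0.434]
ft_force: [0.2, -0.0, -0.3]
opening: 0.0003
finger_force: 0.0
```

Run:
```python
from h import *
plan((.6145,-.0965,.12),25)
shot('scene','g',(290,110,360,180),8)
```

```text
t 4.8 tcp [ 0.6149 -0.0977  0.121 ] yaw 24.9 d [ 0.0002 -0.0012  0.001 ] n 0.0 rv [-0.01  0.01 -0.11] F [ 0.2 -0.  -0.3] [0.06 0.04 0.02] op 0.0003 0.0 q1,6 [-0.34  0.8 ]
```

View pics/g.png

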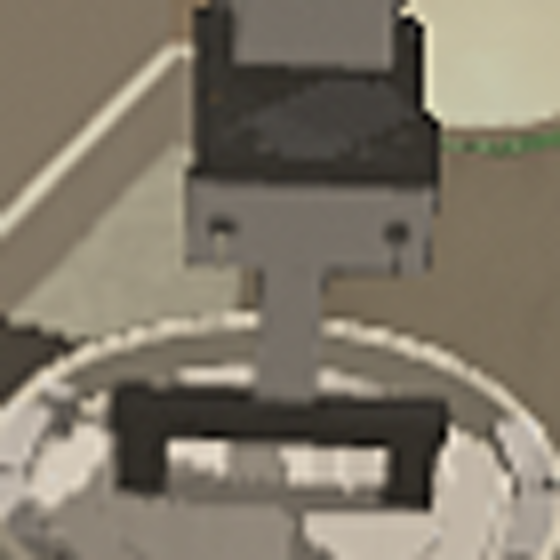

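>>> send_rows:
  deltas: "-0.15 0 0 0 0 0 0;-0.15 0 0 0 0 0 0;-0.15 0 0 0 0 0 0;-0.15 0 0 0 0 0 0"

```text
clock: 5.25
tcp_pos: [0.615, -0.0977, 0.1212]
eef_rot: [-3.142, -0.0, 0.434]
ft_force: [0.2, -0.7, 0.5]
opening: 0.0291
finger_force: 0.0
```

Run:
```python
from h import *
shot('scene','i',(290,110,360,180),8)
s=manip.state();R=Ro.from_euler('xyz',s['eef_rot']);print(s['opening'],s['tcp_pos'])
for z in(0,-.015,-.03):
  print(z,((px('scene',[s['tcp_pos']+R.apply([x,y,z]) for y in(-.02,-.0325) for x in (-.008,.008)])-[290,110])*8).round().tolist())
```

```text
0.03294900743652378 [ 0.61495771 -0.09774137  0.12115856]
0 [[306.0, 503.0], [254.0, 501.0], [307.0, 527.0], [255.0, 525.0]]
-0.015 [[309.0, 463.0], [257.0, 461.0], [310.0, 487.0], [257.0, 485.0]]
-0.03 [[312.0, 423.0], [260.0, 421.0], [313.0, 447.0], [260.0, 445.0]]
```

View pics/i.png

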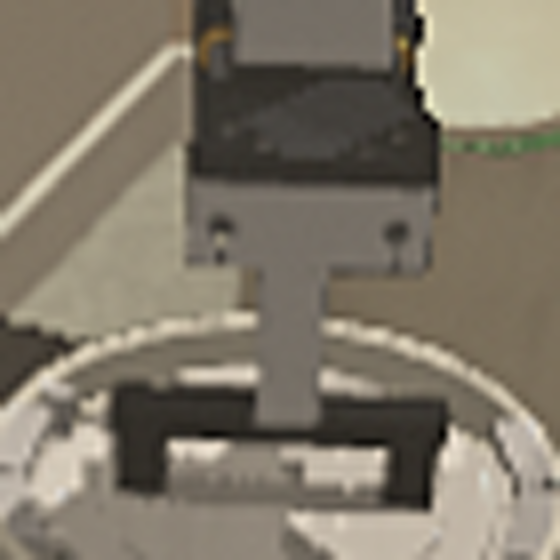

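Occlusion shows the tips are really about 30 mm above the reported TCP, just over the bar's top (finger end at 290,427 in the crop). I'll go about 25 mm lower, watching the force, then close.

>>> send_rows:
  deltas: "-0.15 0 0 0.005 0 0 0;-0.15 0 0 0.005 0 0 0;-0.15 0 0 0.005 0 0 0;-0.15 0 0 0.005 0 0 0;-0.15 0 0 0.003 0 0 0;-0.15 0 0 0 0 0 0"

```text
clock: 5.9
tcp_pos: [0.6145, -0.0976, 0.0973]
eef_rot: [-3.141, 0.001, 0.434]
ft_force: [0.7, 1.0, 1.3]
opening: 0.0402
finger_force: 0.0
```

>>> send_rows:
  deltas: "-1 0 0 0 0 0 0;-1 0 0 0 0 0 0;-1 0 0 0 0 0 0;-1 0 0 0 0 0 0;-1 0 0 0 0 0 0;-1 0 0 0 0 0 0;-1 0 0 0 0 0 0;-1 0 0 0 0 0 0"
  grip_force: 15

```text
clock: 6.7
tcp_pos: [0.6152, -0.0979, 0.0984]
eef_rot: [3.141, -0.0, 0.434]
ft_force: [0.2, -0.5, 0.8]
opening: 0.014
finger_force: 15.0
```

Run:
```python
from h import *
plan((.6145,-.0965,.12),25)
shot('scene','j',(290,110,360,180),8)
```

```text
t 6.7 tcp [ 0.6152 -0.0979  0.0984] yaw 24.9 d [-0.     -0.0016 -0.0216] n 0.4 rv [ 0.04 -0.02 -0.12] F [ 0.2 -0.5  0.8] [-0.22 -0.16 -0.22] op 0.014 15.0 q1,6 [-0.34  0.8 ]
```

View pics/j.png

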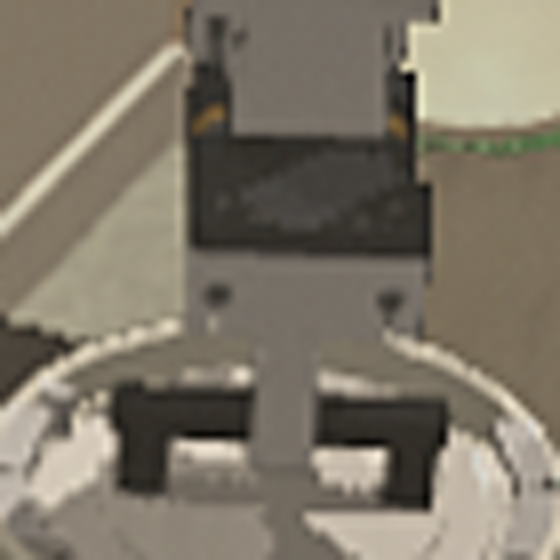

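>>> send_rows:
  deltas: "-1 0 0 0 0 0 0;-1 0 0 0 0 0 0;-1 0 0 0 0 0 -2;-1 0 0 0 0 0 -4;-1 0 0 0 0 0 -4;-1 0 0 0 0 0 -4;-1 0 0 0 0 0 -4;-1 0 0 0 0 0 -4;-1 0 0 0 0 0 -4;-1 0 0 0 0 0 -4;-1 0 0 0 0 0 0"
  grip_force: 45

```text
clock: 7.85
tcp_pos: [0.6152, -0.0975, 0.0988]
eef_rot: [3.141, -0.001, 0.958]
ft_force: [0.1, 1.1, 5.3]
opening: 0.0138
finger_force: 44.9
```

Run:
```python
from h import *
plan((.6145,-.0965,.12),115)
```

```text
t 7.8 tcp [ 0.6152 -0.0975  0.0988] yaw 54.9 d [ 0.0004 -0.0011 -0.0212] n 0.4 rv [ 3.00e-02 -2.00e-02 -6.01e+01] F [0.1 1.1 5.3] [ 0.11  0.03 -0.01] op 0.0138 44.9 q1,6 [-0.34  0.27]
```

>>> send_rows:
  deltas: "-1 0 0 -0.001 0 0 -5;-1 0 0 -0.001 0 0 -5;-1 0 0 0 0 0 -5;-1 0 0 0 0 0 -5;-1 0 0 0 0 0 -5;-1 0 0 0 0 0 -5;-1 0 0 0 0 0 -5;-1 0 0 0 0 0 -5;-1 0 0 0 0 0 -5;-1 0 0 0 0 0 -5;-1 0 0 0 0 0 -5;-1 0 0 0 0 0 -5;-1 0 0 0 0 0 0;-1 0 0 -0.005 0 0 0;-1 0 0 -0.005 0 0 0;-1 0 0 -0.005 0 0 0;-1 0 0 0 0 0 0"

```text
clock: 9.55
tcp_pos: [0.6153, -0.0978, 0.1158]
eef_rot: [3.141, 0.001, 2.005]
ft_force: [0.3, -0.3, -2.4]
opening: 0.0137
finger_force: 4.5
```

Run:
```python
from h import *
plan((.6145,-.0965,.2),115)
```

```text
t 9.6 tcp [ 0.6153 -0.0978  0.1158] yaw 114.9 d [ 0.0015 -0.0001 -0.0842] n 1.7 rv [ 0.04  0.04 -0.15] F [ 0.3 -0.3 -2.4] [ 0.02 -0.1   0.02] op 0.0137 4.5 q1,6 [-0.34 -0.77]
```

The grip has slackened to 4.5 N, so I'll hold still until it recovers.

>>> send_rows:
  deltas: "-1 0 0 0 0 0 0;-1 0 0 0 0 0 0;-1 0 0 0 0 0 0;-1 0 0 0 0 0 0;-1 0 0 0 0 0 0;-1 0 0 0 0 0 0;-1 0 0 0 0 0 0;-1 0 0 0 0 0 0;-1 0 0 0 0 0 0;-1 0 0 0 0 0 0"

```text
clock: 10.55
tcp_pos: [0.615, -0.0977, 0.1152]
eef_rot: [3.142, 0.0, 2.005]
ft_force: [0.7, -0.6, -3.4]
opening: 0.0136
finger_force: 45.0
```

>>> send_rows:
  deltas: "-1 0 0 -0.015 0 0 0;-1 0 0 -0.02 0 0 0;-1 0 0 -0.02 0 0 0;-1 0.0311 -0.0083 0 0 0 0;-1 0.0311 -0.0083 0 0 0 0;-1 0.0311 -0.0083 0 0 0 0;-1 0.0311 -0.0083 0 0 0 0;-1 0.0311 -0.0083 0 0 0 0;-1 0.0311 -0.0083 0 0 0 0;-1 0.0311 -0.0083 0 0 0 0;-1 0.0311 -0.0083 0 0 0 0;-1 0 0 0 0 0 0;-1 0 0 0 0 0 0"

```text
clock: 11.85
tcp_pos: [0.4505, 0.1002, 0.1714]
eef_rot: [3.14, 0.001, 2.006]
ft_force: [0.1, -0.8, -3.0]
opening: 0.0134
finger_force: 45.0
```

Run:
```python
from h import *
plan((.45,.1,0),115)
shot('scene','k',(180,80,460,320),2.5)
```

```text
t 11.8 tcp [0.4505 0.1002 0.1714] yaw 115.0 d [ 0.0003 -0.0009  0.1714] n 3.4 rv [ 0.12  0.08 -0.04] F [ 0.1 -0.8 -3. ] [-0.04 -0.15 -0.02] op 0.0134 45.0 q1,6 [-0.03 -0.46]
```

View pics/k.png

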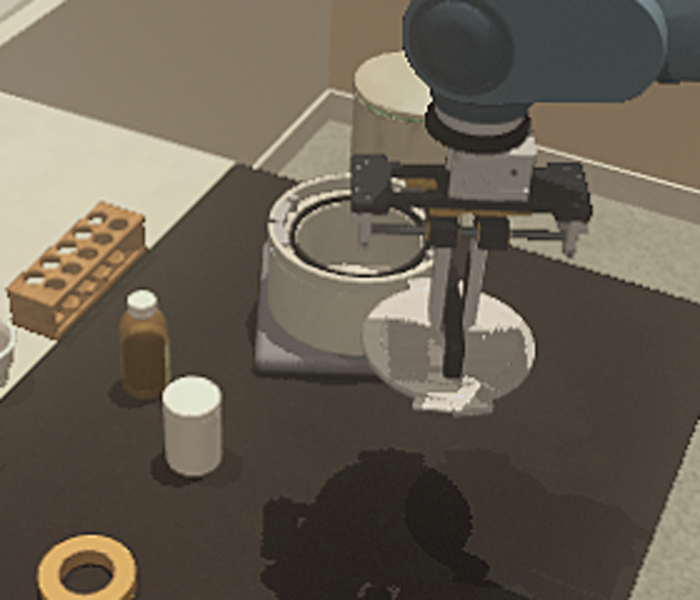

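Cover is held level, clear of everything. Lowering it now.

>>> send_rows:
  deltas: "-1 0 0 0.04 0 0 0;-1 0 0 0.04 0 0 0;-1 0 0 0.04 0 0 0;-1 0 0 0.025 0 0 0;-1 0 0 0.015 0 0 0;-1 0 0 0.005 0 0 0;-1 0 0 0 0 0 0"

```text
clock: 12.6
tcp_pos: [0.4505, 0.0994, 0.005]
eef_rot: [-3.141, -0.0, 2.004]
ft_force: [0.1, -0.5, -2.5]
opening: 0.0136
finger_force: 45.0
```

>>> send_rows:
  deltas: "-1 0 0 0.003 0 0 0;-1 0 0 0.002 0 0 0;-1 0 0 0.002 0 0 0;-1 0 0 0 0 0 0"

```text
clock: 13.0
tcp_pos: [0.4501, 0.1001, -0.0017]
eef_rot: [3.141, 0.0, 2.005]
ft_force: [-0.0, 0.0, -2.9]
opening: 0.0137
finger_force: 45.0
```

>>> send_rows:
  deltas: "-1 0 0 0.002 0 0 0;-1 0 0 0.002 0 0 0;-1 0 0 0 0 0 0"

```text
clock: 13.3
tcp_pos: [0.4497, 0.1001, -0.0062]
eef_rot: [-3.141, -0.0, 2.005]
ft_force: [-0.5, -0.1, -2.4]
opening: 0.0133
finger_force: 45.0
```

>>> send_rows:
  deltas: "-1 0 0 0.001 0 0 0;-1 0 0 0.001 0 0 0;-1 0 0 0 0 0 0"

```text
clock: 13.6
tcp_pos: [0.4501, 0.1, -0.0071]
eef_rot: [-3.141, -0.0, 2.005]
ft_force: [-4.7, -0.2, 6.0]
opening: 0.0136
finger_force: 45.0
```

Contact made. Releasing and rising, then rechecking the vials by image code.

>>> send_rows:
  deltas: "0.1 0 0 0 0 0 0;0.1 0 0 0 0 0 0;0.1 0 0 0 0 0 0;0.1 0 0 0 0 0 0;0.1 0 0 0 0 0 0;0.1 0 0 0 0 0 0;0.1 0 0 -0.02 0 0 0;0.1 0 0 -0.04 0 0 0;0.1 0 0 -0.04 0 0 0;0.1 0 0 -0.04 0 0 0;0.1 0 0 -0.04 0 0 0;0.1 0 0 0 0 0 0"

```text
clock: 14.8
tcp_pos: [0.4541, 0.1, 0.1786]
eef_rot: [3.131, 0.005, 2.005]
ft_force: [1.2, -1.1, 0.4]
opening: 0.0516
finger_force: 0.0
```

```bash
cat >> h.py <<'E'
def changed(n0,n1,box=(150,210,260,320)):
    x0,y0,x1,y1=box
    a=cv2.imread('pics/full_%s.png'%n0)[y0:y1,x0:x1].astype(int);b=cv2.imread('pics/full_%s.png'%n1)[y0:y1,x0:x1].astype(int)
    m=(abs(a-b).max(2)>25).astype('uint8')
    n,_,st,ce=cv2.connectedComponentsWithStats(m)
    print('changed',[(st[i,4],(ce[i]+[x0,y0]).round(1).tolist()) for i in range(1,n) if st[i,4]>4])
E
python3 - <<'E'
from h import *
shot('top','l');plan((.4275,.279,.1),115)
changed('a','l')
E
```

```text
t 14.8 tcp [0.4522 0.1    0.1753] yaw 114.9 d [0.173  0.0525 0.0751] n 3.9 rv [ 0.34  0.17 -0.11] F [-0.5  0.6 -0.3] [-0.04 -0.09 -0.  ] op 0.0517 0.0 q1,6 [-0.03 -0.46]
changed [(np.int32(817), [254.3, 282.5]), (np.int32(13), [241.8, 305.0]), (np.int32(6), [234.8, 305.5]), (np.int32(9), [227.0, 312.8]), (np.int32(13), [243.9, 313.3]), (np.int32(8), [218.2, 316.2]), (np.int32(20), [239.1, 315.1]), (np.int32(5), [231.2, 317.4])]
```

>>> send_rows:
  deltas: "0.3 0.0346 0.0105 0 0 0 0;0.3 0.0346 0.0105 0 0 0 0;0.3 0.0346 0.0105 0 0 0 0;0.3 0.0346 0.0105 0 0 0 0;0.3 0.0346 0.0105 0 0 0 0;0.3 0 0 0 0 0 0;0.3 0 0 0.035 0 0 0;0.3 0 0 0.035 0 0 0;0.3 0 0 0 0 0 0"

```text
clock: 15.75
tcp_pos: [0.4201, 0.2767, 0.0959]
eef_rot: [-3.129, -0.001, 2.005]
ft_force: [-0.5, -1.4, -0.4]
opening: 0.061
finger_force: 0.0
```

Run:
```python
from h import *
plan((.427,.279,-.017),115)
shot('scene','m',(250,250,400,370),5)
```

```text
t 15.8 tcp [0.4201 0.2767 0.0959] yaw 114.9 d [-0.0009  0.0087  0.1128] n 2.3 rv [-0.72 -0.04 -0.14] F [-0.5 -1.4 -0.4] [-0.03 -0.08 -0.02] op 0.061 0.0 q1,6 [ 0.36 -0.08]
```

View pics/m.png

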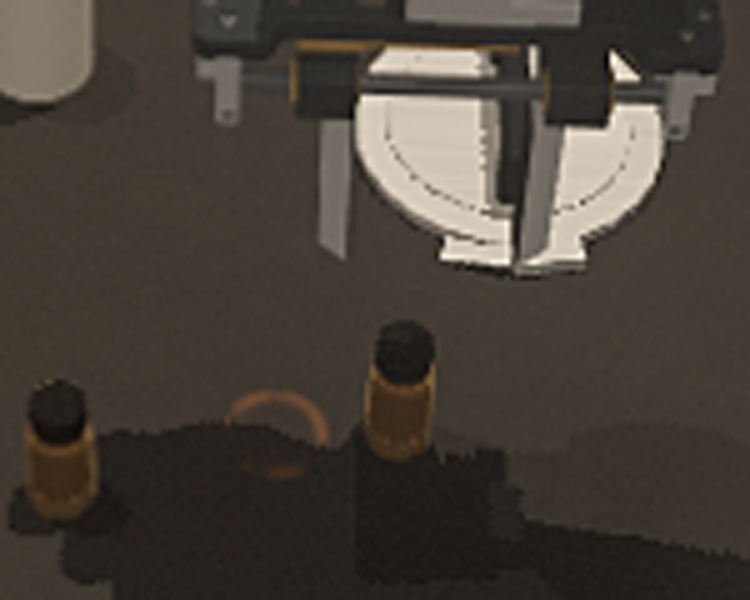

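Run:
```python
from h import *
for z in(.12,.128,.135):print('tipmid',z,w('scene',250+431/5,250+262/5,z), 'L',w('scene',250+333/5,250+252/5,z),'R',w('scene',250+530/5,250+265/5,z))
print('cap1',w('scene',250+405/5,250+340/5,.063),'base1',w('scene',250+399/5,250+446/5,.0))
print('cap0',w('scene',250+57/5,250+402/5,.063))
plan((.427,.279,-.017),115)
```

```text
tipmid 0.12 [0.4166507  0.28377401 0.12      ] L [0.45132194 0.29688559 0.12      ] R [0.38307692 0.26745622 0.12      ]
tipmid 0.128 [0.41452838 0.29008427 0.128     ] L [0.44883264 0.30305707 0.128     ] R [0.38130995 0.27393919 0.128     ]
tipmid 0.135 [0.41267134 0.29560574 0.135     ] L [0.4466545  0.30845711 0.135     ] R [0.37976386 0.27961179 0.135     ]
cap1 [0.42484427 0.27984777 0.063     ] base1 [0.4208542  0.28401843 0.        ]
cap0 [0.53064597 0.37075983 0.063     ]
t 15.8 tcp [0.4223 0.2775 0.099 ] yaw 114.9 d [-0.0007  0.0057  0.116 ] n 2.3 rv [-0.43 -0.02 -0.15] F [0.3 0.4 0.6] [-0.01 -0.11  0.02] op 0.061 0.0 q1,6 [ 0.36 -0.08]
```

>>> send_rows:
  deltas: "0.3 0 0 0 0 0 0;0.3 0 0 0 0 0 0;0.3 0 0 0 0 0 0"

```text
clock: 16.1
tcp_pos: [0.4261, 0.2793, 0.1039]
eef_rot: [3.139, 0.0, 2.005]
ft_force: [0.1, -0.3, -0.4]
opening: 0.0612
finger_force: 0.0
```

Run:
```python
from h import *
plan((.4265,.2785,-.012),115)
```

```text
t 16.1 tcp [0.4261 0.2793 0.1039] yaw 114.9 d [-0.0009 -0.0003  0.1159] n 2.3 rv [ 0.18  0.02 -0.12] F [ 0.1 -0.3 -0.4] [-0.02 -0.11  0.  ] op 0.0612 0.0 q1,6 [ 0.36 -0.08]
```

>>> send_rows:
  deltas: "0.3 0 0 0.03 0 0 0;0.3 0 0 0.03 0 0 0;0.3 0 0 0.02 0 0 0;0.3 0 0 0.015 0 0 0;0.3 0 0 0.01 0 0 0;0.3 0 0 0.01 0 0 0;0.3 0 0 0 0 0 0;0.3 0 0 0 0 0 0;0.3 0 0 0 0 0 0;-1 0 0 0 0 0 0;-1 0 0 0 0 0 0;-1 0 0 0 0 0 0;-1 0 0 0 0 0 0;-1 0 0 0 0 0 0;-1 0 0 0 0 0 0;-1 0 0 0 0 0 0"
  grip_force: 15

```text
clock: 17.7
tcp_pos: [0.4249, 0.2791, -0.0128]
eef_rot: [3.142, 0.0, 2.005]
ft_force: [0.2, -0.7, 1.2]
opening: 0.0269
finger_force: 15.0
```

>>> send_rows:
  deltas: "-1 0 0 -0.02 0 0 0;-1 0 0 -0.04 0 0 0;-1 0 0 -0.04 0 0 0;-1 0 0 -0.04 0 0 0;-1 0 0 -0.03 0 0 0;-1 -0.0387 0.0012 0 0 0 0;-1 -0.0387 0.0012 0 0 0 0;-1 -0.0387 0.0012 0 0 0 0;-1 -0.0387 0.0012 0 0 0 0;-1 -0.0387 0.0012 0 0 0 0;-1 -0.0387 0.0012 0 0 0 0;-1 -0.0387 0.0012 0 0 0 0;-1 -0.0387 0.0012 0 0 0 0;-1 -0.0387 0.0012 0 0 0 0;-1 -0.0387 0.0012 0 0 0 0;-1 0 0 0 0 0 0;-1 0 0 0 0 0 0;-1 0 0 0 0 0 0;-1 0 0 0 0 0 0"

```text
clock: 19.6
tcp_pos: [0.5981, -0.0658, 0.157]
eef_rot: [-3.141, -0.0, 2.007]
ft_force: [-0.4, 0.3, -0.6]
opening: 0.0268
finger_force: 15.0
```

Run:
```python
from h import *
plan((.6005,-.067,.016),115)
shot('top','n');changed('a','n')
```

```text
t 19.6 tcp [ 0.5981 -0.0658  0.157 ] yaw 115.0 d [-0.0022  0.0017  0.141 ] n 2.8 rv [-0.01 -0.02 -0.03] F [-0.4  0.3 -0.6] [-0.04 -0.09  0.04] op 0.0268 15.0 q1,6 [-0.3  -0.73]
changed [(np.int32(271), [255.6, 283.8]), (np.int32(8), [215.2, 285.9]), (np.int32(31), [207.0, 288.7]), (np.int32(8), [248.6, 302.2]), (np.int32(6), [253.0, 301.8]), (np.int32(10), [257.6, 308.4]), (np.int32(5), [254.6, 312.0]), (np.int32(18), [244.6, 318.0])]
```

>>> send_rows:
  deltas: "-1 -0.002 0.0015 0.02 0 0 0;-1 0 0 0.03 0 0 0;-1 0 0 0.03 0 0 0;-1 0 0 0.025 0 0 0;-1 0 0 0.015 0 0 0;-1 0 0 0.01 0 0 0;-1 0 0 0.005 0 0 0;-1 0 0 0.003 0 0 0;-1 0 0 0 0 0 0;-1 0 0 0 0 0 0;-1 0 0 0 0 0 0"

```text
clock: 20.75
tcp_pos: [0.6014, -0.0683, 0.02]
eef_rot: [3.141, 0.001, 2.005]
ft_force: [0.1, -0.7, -0.8]
opening: 0.0271
finger_force: 15.0
```

>>> send_rows:
  deltas: "-1 0 0 0.002 0 0 0;-1 0 0 0.001 0 0 0;-1 0 0 0.001 0 0 0;-1 0 0 0 0 0 0"

```text
clock: 21.15
tcp_pos: [0.6009, -0.0682, 0.0152]
eef_rot: [3.142, 0.0, 2.005]
ft_force: [-0.2, -0.7, 1.0]
opening: 0.0272
finger_force: 15.0
```

>>> send_rows:
  deltas: "-0.15 0 0 0 0 0 0;-0.15 0 0 0 0 0 0;-0.15 0 0 0 0 0 0;-0.15 0 0 0 0 0 0;-0.15 0 0 -0.02 0 0 0;-0.15 0 0 -0.04 0 0 0;-0.15 0 0 -0.04 0 0 0;-0.15 0 0 -0.04 0 0 0;-0.15 0 0 0 0 0 0;0.3 0.0386 0.0109 0 0 0 0;0.3 0.0386 0.0109 0 0 0 0;0.3 0.0386 0.0109 0 0 0 0;0.3 0.0386 0.0109 0 0 0 0;0.3 0.0386 0.0109 0 0 0 0;0.3 0.0386 0.0109 0 0 0 0;0.3 0.0386 0.0109 0 0 0 0;0.3 0.0386 0.0109 0 0 0 0;0.3 0 0 0 0 0 0;0.3 0 0 0 0 0 0;0.3 0 0 0 0 0 0"

```text
clock: 23.15
tcp_pos: [0.5499, 0.2478, 0.1546]
eef_rot: [-3.141, 0.0, 2.004]
ft_force: [0.5, 0.6, 0.4]
opening: 0.061
finger_force: 0.0
```

Run:
```python
from h import *
shot('top','p');shot('scene','p2')
changed('a','p');plan((.5305,.3675,-.012),115)
a=cv2.imread('pics/p.png')[150:275,305:430];b=cv2.imread('pics/p2.png')[250:370,210:340]
o=np.zeros((500,800,3),'uint8');o[:400,:400]=cv2.resize(a,(400,400),interpolation=3);o[:369,400:]=cv2.resize(b,(400,369),interpolation=3)
cv2.imwrite('pics/q.png',o)
```

```text
changed [(np.int32(8343), [195.7, 268.1]), (np.int32(11), [211.7, 229.5]), (np.int32(59), [209.3, 245.9]), (np.int32(7), [242.0, 258.3]), (np.int32(283), [255.5, 284.4])]
t 23.2 tcp [0.5502 0.2475 0.1548] yaw 114.8 d [0.1172 0.0325 0.1668] n 4.1 rv [-0.03  0.   -0.21] F [-0.   0.3 -0.4] [-0.04 -0.11 -0.04] op 0.0612 0.0 q1,6 [ 0.23 -0.2 ]
```

View pics/q.png

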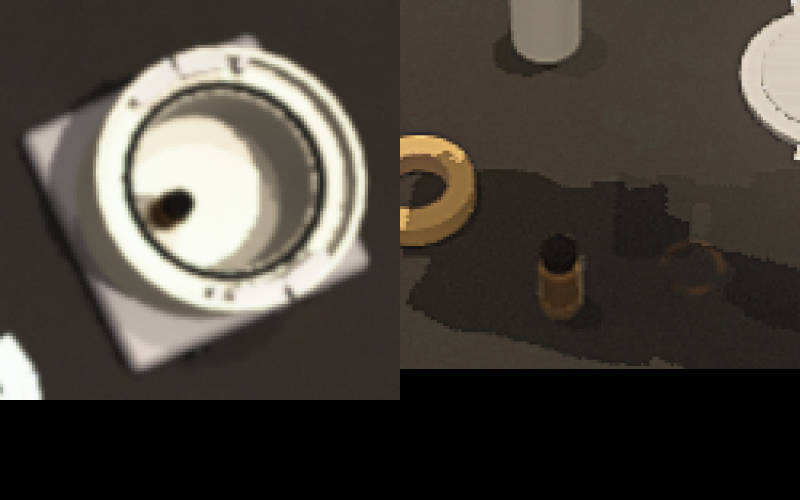

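The first vial stands in the chamber (175,205 in the left crop). The second is unmoved, with its cap at (558,250) in the right crop.

>>> send_rows:
  deltas: "0.3 0.039 0.011 0 0 0 0;0.3 0.039 0.011 0 0 0 0;0.3 0.039 0.011 0 0 0 0;0.3 0 0 0.03 0 0 0;0.3 0 0 0.02 0 0 0;0.3 0 0 0 0 0 0;0.3 0 0 0 0 0 0;0.3 0 0 0 0 0 0;0.3 0 0 0 0 0 0"

```text
clock: 24.15
tcp_pos: [0.5319, 0.3687, 0.1069]
eef_rot: [3.139, -0.0, 2.004]
ft_force: [0.7, -0.2, -0.8]
opening: 0.0613
finger_force: 0.0
```

Run:
```python
from h import *
plan((.5305,.367,-.012),115)
```

```text
t 24.1 tcp [0.5319 0.3687 0.1069] yaw 114.8 d [-0.001  -0.0023  0.1189] n 2.4 rv [ 0.16 -0.   -0.16] F [ 0.7 -0.2 -0.8] [-0.06 -0.08 -0.03] op 0.0613 0.0 q1,6 [ 0.43 -0.  ]
```

>>> send_rows:
  deltas: "0.3 -0.001 -0.002 0.03 0 0 0;0.3 0 0 0.03 0 0 0;0.3 0 0 0.02 0 0 0;0.3 0 0 0.015 0 0 0;0.3 0 0 0.01 0 0 0;0.3 0 0 0.01 0 0 0;0.3 0 0 0.003 0 0 0;0.3 0 0 0 0 0 0;0.3 0 0 0 0 0 0;-1 0 0 0 0 0 0;-1 0 0 0 0 0 0;-1 0 0 0 0 0 0;-1 0 0 0 0 0 0;-1 0 0 0 0 0 0;-1 0 0 0 0 0 0;-1 0 0 0 0 0 0"

```text
clock: 25.75
tcp_pos: [0.5295, 0.3671, -0.0126]
eef_rot: [3.141, 0.0, 2.005]
ft_force: [-0.1, 0.4, 0.4]
opening: 0.0274
finger_force: 15.0
```

>>> send_rows:
  deltas: "-1 0 0 -0.02 0 0 0;-1 0 0 -0.04 0 0 0;-1 0 0 -0.04 0 0 0;-1 0 0 -0.04 0 0 0;-1 0 0 -0.03 0 0 0;-1 -0.0409 -0.0098 0 0 0 0;-1 -0.0409 -0.0098 0 0 0 0;-1 -0.0409 -0.0098 0 0 0 0;-1 -0.0409 -0.0098 0 0 0 0;-1 -0.0409 -0.0098 0 0 0 0;-1 -0.0409 -0.0098 0 0 0 0;-1 -0.0409 -0.0098 0 0 0 0;-1 -0.0409 -0.0098 0 0 0 0;-1 -0.0409 -0.0098 0 0 0 0;-1 -0.0409 -0.0098 0 0 0 0;-1 -0.0409 -0.0098 0 0 0 0;-1 -0.0409 -0.0098 0 0 0 0;-1 0 0 0 0 0 0;-1 0 0 0 0 0 0;-1 0 0 0 0 0 0"

```text
clock: 27.75
tcp_pos: [0.6287, -0.1266, 0.1568]
eef_rot: [-3.141, -0.001, 2.006]
ft_force: [0.0, -0.3, -1.1]
opening: 0.0274
finger_force: 15.0
```

>>> send_rows:
  deltas: "-1 0 0 0 0 0 0;-1 0 0 0 0 0 0"

```text
clock: 27.95
tcp_pos: [0.629, -0.1265, 0.1572]
eef_rot: [3.142, -0.0, 2.007]
ft_force: [-1.1, 0.1, -0.5]
opening: 0.027
finger_force: 15.0
```

Run:
```python
from h import *
plan((.629,-.1285,.016),115)
```

```text
t 27.9 tcp [ 0.629  -0.1265  0.1572] yaw 115.0 d [-0.0018 -0.0009  0.1412] n 2.8 rv [ 0.   -0.   -0.02] F [-1.1  0.1 -0.5] [-0.05 -0.15 -0.04] op 0.027 15.0 q1,6 [-0.37 -0.81]
```

>>> send_rows:
  deltas: "-1 -0.0015 -0.001 0.02 0 0 0;-1 0 0 0.03 0 0 0;-1 0 0 0.03 0 0 0;-1 0 0 0.025 0 0 0;-1 0 0 0.015 0 0 0;-1 0 0 0.01 0 0 0;-1 0 0 0.005 0 0 0;-1 0 0 0.002 0 0 0;-1 0 0 0.002 0 0 0;-1 0 0 0.001 0 0 0;-1 0 0 0 0 0 0;-1 0 0 0 0 0 0"

```text
clock: 29.15
tcp_pos: [0.6291, -0.1297, 0.0176]
eef_rot: [3.141, 0.001, 2.005]
ft_force: [0.8, 0.5, -0.3]
opening: 0.0272
finger_force: 15.0
```

>>> send_rows:
  deltas: "-1 0 0 0.001 0 0 0;-1 0 0 0.001 0 0 0;-1 0 0 0 0 0 0;-0.15 0 0 0 0 0 0;-0.15 0 0 0 0 0 0;-0.15 0 0 0 0 0 0;-0.15 0 0 0 0 0 0;-0.15 0 0 -0.02 0 0 0;-0.15 0 0 -0.04 0 0 0;-0.15 0 0 -0.04 0 0 0;-0.15 0 0 -0.04 0 0 0;-0.15 0 0 0 0 0 0;-0.15 0.0355 -0.0082 0 0 0 0;-0.15 0.0355 -0.0082 0 0 0 0;-0.15 0.0355 -0.0082 0 0 0 0;-0.15 0.0355 -0.0082 0 0 0 0;-0.15 0.0355 -0.0082 0 0 0 0;-0.15 0.0355 -0.0082 0 0 0 0;-0.15 0.0355 -0.0082 0 0 0 0;-0.15 0.0355 -0.0082 0 0 0 0"

```text
clock: 31.15
tcp_pos: [0.4483, 0.1015, 0.1543]
eef_rot: [-3.141, -0.001, 2.005]
ft_force: [0.5, 0.8, 0.9]
opening: 0.0401
finger_force: 0.0
```

>>> send_rows:
  deltas: "-0.15 0 0 0 0 0 0;-0.15 0 0 0 0 0 0;-0.15 0 0 0 0 0 0;-0.15 0 0 0 0 0 0"

```text
clock: 31.55
tcp_pos: [0.4504, 0.0997, 0.155]
eef_rot: [-3.141, 0.0, 2.004]
ft_force: [0.4, -0.5, -0.5]
opening: 0.0398
finger_force: 0.0
```

Run:
```python
from h import *
shot('top','r');shot('scene','r2')
changed('a','r');plan((.4501,.1,-.0065),115)
a=cv2.imread('pics/r.png')[150:275,305:430];b=cv2.imread('pics/r2.png')[80:400,180:460]
o=np.zeros((520,800,3),'uint8');o[:375,:375]=cv2.resize(a,(375,375),interpolation=3);o[:480,380:]=cv2.resize(b,(420,480),interpolation=3)
cv2.imwrite('pics/s.png',o)
```

```text
changed [(np.int32(44), [170.5, 241.2]), (np.int32(30), [179.7, 243.0]), (np.int32(682), [255.0, 283.7]), (np.int32(51), [215.1, 287.7]), (np.int32(33), [207.1, 288.9]), (np.int32(5), [235.0, 300.8]), (np.int32(5), [235.6, 304.2]), (np.int32(10), [245.4, 302.7]), (np.int32(15), [241.3, 306.6]), (np.int32(9), [236.9, 312.9]), (np.int32(6), [219.0, 317.2]), (np.int32(9), [246.6, 317.2]), (np.int32(13), [240.8, 317.8])]
t 31.6 tcp [0.4503 0.0998 0.155 ] yaw 114.8 d [ 0.0003 -0.      0.1615] n 3.2 rv [-0.02 -0.   -0.19] F [ 0.7 -0.2 -0.5] [ 0.02 -0.09 -0.02] op 0.0398 0.0 q1,6 [-0.03 -0.46]
```

View pics/s.png

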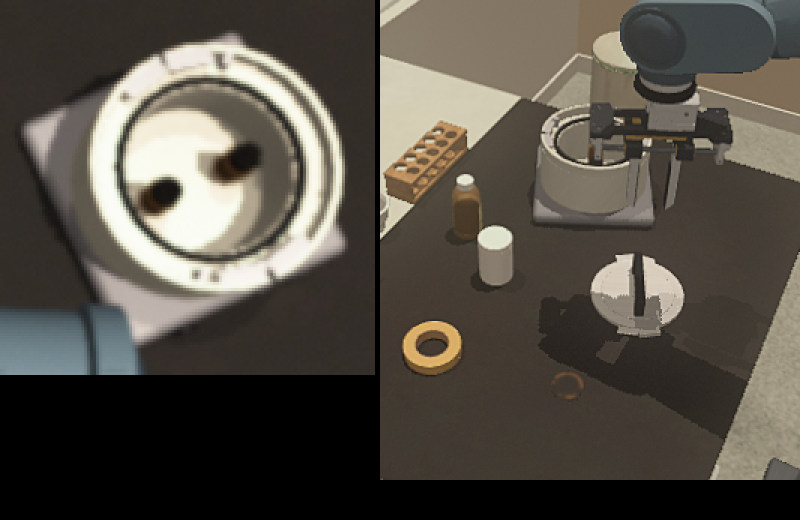

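Both vials stand in the chamber (left crop 165,192 and 245,157), and none are left on the worktop. Now to fetch the cover.

>>> send_rows:
  deltas: "-0.15 0 0 0.04 0 0 0;-0.15 0 0 0.04 0 0 0;-0.15 0 0 0.04 0 0 0;-0.15 0 0 0.02 0 0 0;-0.15 0 0 0.015 0 0 0;-0.15 0 0 0.005 0 0 0;-0.15 0 0 0 0 0 0;-0.15 0 0 0 0 0 0;-0.15 0 0 0 0 0 0;-1 0 0 0 0 0 0;-1 0 0 0 0 0 0;-1 0 0 0 0 0 0;-1 0 0 0 0 0 0;-1 0 0 0 0 0 0;-1 0 0 0 0 0 0;-1 0 0 0 0 0 0"
  grip_force: 45

```text
clock: 33.25
tcp_pos: [0.4499, 0.1005, -0.0047]
eef_rot: [3.142, 0.0, 2.005]
ft_force: [-1.2, 0.2, 2.9]
opening: 0.0137
finger_force: 45.0
```

>>> send_rows:
  deltas: "-1 0 0 -0.015 0 0 0;-1 0 0 -0.04 0 0 0;-1 0 0 -0.04 0 0 0;-1 0 0 -0.04 0 0 0;-1 0 0 -0.04 0 0 0;-1 -0.0311 0.0083 0 0 0 0;-1 -0.0311 0.0083 0 0 0 0;-1 -0.0311 0.0083 0 0 0 0;-1 -0.0311 0.0083 0 0 0 0;-1 -0.0311 0.0083 0 0 0 0;-1 -0.0311 0.0083 0 0 0 0;-1 -0.0311 0.0083 0 0 0 0;-1 -0.0311 0.0083 0 0 0 0;-1 0 0 0 0 0 0;-1 0 0 0 0 0 0;-1 0 0 0 0 0 0;-1 0 0 0 0 0 0;-1 0 0 0 0 0 0"

```text
clock: 35.05
tcp_pos: [0.6144, -0.0965, 0.1702]
eef_rot: [-3.142, -0.0, 2.006]
ft_force: [-0.3, 0.4, -2.6]
opening: 0.0136
finger_force: 45.0
```

Run:
```python
from h import *
plan((.615,-.0976,.103),115)
```

```text
t 35.0 tcp [ 0.6144 -0.0965  0.1702] yaw 114.9 d [-0.0013  0.0001  0.0672] n 1.3 rv [-0.   -0.01 -0.06] F [-0.3  0.4 -2.6] [-0.03 -0.15  0.01] op 0.0136 45.0 q1,6 [-0.34 -0.77]
```

>>> send_rows:
  deltas: "-1 -0.001 0 0.02 0 0 0;-1 0 0 0.02 0 0 0;-1 0 0 0.01 0 0 0;-1 0 0 0.006 0 0 0;-1 0 0 0.005 0 0 0;-1 0 0 0.003 0 0 0;-1 0 0 0 0 0 0;-1 0 0 0 0 0 0"

```text
clock: 35.85
tcp_pos: [0.6156, -0.0983, 0.1068]
eef_rot: [3.141, 0.001, 2.005]
ft_force: [0.2, -0.1, -2.3]
opening: 0.0135
finger_force: 45.0
```

>>> send_rows:
  deltas: "-1 0 0 0.001 0 0 0;-1 0 0 0.001 0 0 0;-1 0 0 0 0 0 0;-1 0 0 0 0 0 0"

```text
clock: 36.25
tcp_pos: [0.6152, -0.0982, 0.1042]
eef_rot: [3.142, 0.0, 2.005]
ft_force: [-0.4, -0.4, -2.5]
opening: 0.0134
finger_force: 45.0
```

>>> send_rows:
  deltas: "-1 0 0 0.001 0 0 0;-1 0 0 0.001 0 0 0;-1 0 0 0 0 0 0;-1 0 0 0 0 0 0"

```text
clock: 36.65
tcp_pos: [0.6154, -0.0982, 0.1027]
eef_rot: [3.141, 0.0, 2.005]
ft_force: [-1.8, -0.3, -0.0]
opening: 0.0137
finger_force: 45.0
```

>>> send_rows:
  deltas: "-1 0 0 0.001 0 0 0;-1 0 0 0 0 0 0;-1 0 0 0 0 0 0"

```text
clock: 36.95
tcp_pos: [0.6155, -0.0983, 0.1017]
eef_rot: [3.141, 0.0, 2.005]
ft_force: [-2.1, 0.7, 3.4]
opening: 0.0135
finger_force: 45.0
```

>>> send_rows:
  deltas: "-1 0 0 0 0 0 4;-1 0 0 0 0 0 4;-1 0 0 0 0 0 4;-1 0 0 0 0 0 4;-1 0 0 0 0 0 4;-1 0 0 0 0 0 4;-1 0 0 0 0 0 4;-1 0 0 0 0 0 4;-1 0 0 0 0 0 4;-1 0 0 0 0 0 4;-1 0 0 0 0 0 0;-1 0 0 0 0 0 0"
  grip_force: 55

```text
clock: 38.15
tcp_pos: [0.6161, -0.0985, 0.1018]
eef_rot: [3.139, 0.0, 1.308]
ft_force: [1.5, -0.6, 2.8]
opening: 0.0132
finger_force: 55.0
```

Run:
```python
from h import *
plan((.6155,-.098,.1),25)
```

```text
t 38.1 tcp [ 0.6161 -0.0985  0.1018] yaw 74.9 d [ 0.0003 -0.0007  0.0018] n 0.0 rv [ 0.12 -0.06 49.95] F [ 1.5 -0.6  2.8] [-0.03 -0.21 -0.14] op 0.0132 55.0 q1,6 [-0.34 -0.08]
```

Smooth so far. Next is the ramp, lowering 2.5 mm over about 46°.

>>> send_rows:
  deltas: "-1 0 0 0.0003 0 0 4;-1 0 0 0.0003 0 0 4;-1 0 0 0.0003 0 0 4;-1 0 0 0.0003 0 0 4;-1 0 0 0.0003 0 0 4;-1 0 0 0.0003 0 0 4;-1 0 0 0.0003 0 0 4;-1 0 0 0.0002 0 0 4;-1 0 0 0.0002 0 0 4;-1 0 0 0.0002 0 0 4;-1 0 0 0 0 0 3;-1 0 0 0 0 0 0;-1 0 0 0 0 0 0"

```text
clock: 39.45
tcp_pos: [0.6163, -0.0985, 0.0999]
eef_rot: [3.139, -0.002, 0.558]
ft_force: [-0.5, -0.8, 7.3]
opening: 0.0137
finger_force: 55.0
```

Run:
```python
from h import *
plan((.6155,-.098,.1),25)
```

```text
t 39.5 tcp [ 0.6163 -0.0985  0.0999] yaw 32.0 d [-0.0004 -0.0009 -0.0001] n 0.0 rv [ 0.12 -0.11  6.98] F [-0.5 -0.8  7.3] [0.09 0.04 0.1 ] op 0.0137 55.0 q1,6 [-0.34  0.67]
```

>>> send_rows:
  deltas: "-1 0 0 0 0 0 2;-1 0 0 0 0 0 2;-1 0 0 0 0 0 2;-1 0 0 0 0 0 1;-1 0 0 0 0 0 0;-1 0 0 0 0 0 0"

```text
clock: 40.05
tcp_pos: [0.6164, -0.0986, 0.0999]
eef_rot: [3.14, -0.002, 0.436]
ft_force: [0.1, 0.4, 6.4]
opening: 0.0135
finger_force: 55.0
```

Run:
```python
from h import *
plan((.6155,-.098,.1),25)
```

```text
t 40.0 tcp [ 0.6164 -0.0986  0.0999] yaw 25.0 d [-0.0005 -0.0009 -0.0001] n 0.0 rv [ 0.12 -0.12 -0.01] F [0.1 0.4 6.4] [0.07 0.07 0.13] op 0.0135 55.0 q1,6 [-0.34  0.79]
```

>>> send_rows:
  deltas: "-1 0 0 0 0 0 1;-1 0 0 0 0 0 1;-1 0 0 0 0 0 1;-1 0 0 0 0 0 0;-1 0 0 0 0 0 0"

```text
clock: 40.55
tcp_pos: [0.6164, -0.0986, 0.1]
eef_rot: [3.14, -0.002, 0.384]
ft_force: [0.0, -0.0, 6.6]
opening: 0.0135
finger_force: 55.0
```

Run:
```python
from h import *
plan((.6155,-.098,.1),25)
```

```text
t 40.5 tcp [ 0.6164 -0.0986  0.1   ] yaw 22.0 d [-0.0006 -0.0009 -0.    ] n 0.0 rv [ 0.12 -0.12 -3.01] F [ 0.  -0.   6.6] [0.07 0.06 0.28] op 0.0135 55.0 q1,6 [-0.34  0.85]
```

>>> send_rows:
  deltas: "-1 0 0 0 0 0 1;-1 0 0 0 0 0 1;-1 0 0 0 0 0 1;-1 0 0 0 0 0 0;-1 0 0 0 0 0 0"
  grip_force: 60

```text
clock: 41.05
tcp_pos: [0.6164, -0.0986, 0.1]
eef_rot: [3.14, -0.002, 0.332]
ft_force: [-0.3, -0.4, 7.1]
opening: 0.0134
finger_force: 60.0
```

Run:
```python
from h import *
plan((.6155,-.098,.1),25)
```

```text
t 41.0 tcp [ 0.6164 -0.0986  0.1   ] yaw 19.0 d [-0.0006 -0.0008 -0.    ] n 0.0 rv [ 0.11 -0.13 -6.01] F [-0.3 -0.4  7.1] [0.09 0.07 0.25] op 0.0134 60.0 q1,6 [-0.34  0.9 ]
```

>>> send_rows:
  deltas: "-1 0 0 0 0 0 1;-1 0 0 0 0 0 1;-1 0 0 0 0 0 1;-1 0 0 0 0 0 1;-1 0 0 0 0 0 0;-1 0 0 0 0 0 0"

```text
clock: 41.65
tcp_pos: [0.6164, -0.0981, 0.1]
eef_rot: [3.14, -0.002, 0.264]
ft_force: [1.5, 1.6, 6.6]
opening: 0.0135
finger_force: 60.8
```

Run:
```python
from h import *
plan((.6155,-.098,.1),25)
shot('scene','u')
a=cv2.imread('pics/full_e.png')[130:195,280:370];b=cv2.imread('pics/full_u.png')[130:195,280:370]
cv2.imwrite('pics/v.png',cv2.resize(np.hstack([a,b]),None,fx=4.4,fy=4.4,interpolation=3))
```

```text
t 41.6 tcp [ 0.6164 -0.0981  0.1   ] yaw 15.1 d [-0.0009 -0.0004 -0.0001] n 0.0 rv [ 0.09 -0.13 -9.89] F [1.5 1.6 6.6] [0.26 0.05 0.81] op 0.0135 60.8 q1,6 [-0.34  0.97]
```

View pics/v.png

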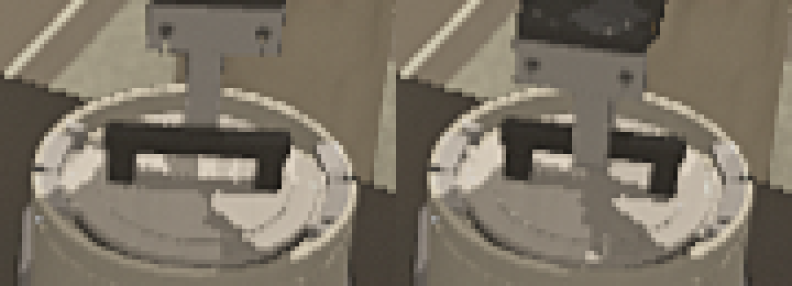

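The torque jumped to 0.8 N m, so the tabs are against the stops. The bar has turned past its original angle. Releasing.

>>> send_rows:
  deltas: "-1 0 0 0 0 0 -1;-1 0 0 0 0 0 0;-0.15 0 0 0 0 0 0;-0.15 0 0 0 0 0 0;-0.15 0 0 0 0 0 0;-0.15 0 0 0 0 0 0;-0.15 0 0 0 0 0 0;-0.15 0 0 -0.02 0 0 0;-0.15 0 0 -0.04 0 0 0;-0.15 0 0 -0.04 0 0 0;-0.15 0 0 -0.04 0 0 0;-0.15 -0.03 0 -0.03 0 0 0;-0.15 -0.04 0 0 0 0 0;-0.15 -0.04 0 0 0 0 0;-0.15 -0.04 0 0 0 0 0;-0.15 -0.04 0 0 0 0 0;-0.15 0 0 0 0 0 0;-0.15 0 0 0 0 0 0;-0.15 0 0 0 0 0 0"

```text
clock: 43.6
tcp_pos: [0.4331, -0.1501, 0.2686]
eef_rot: [3.141, -0.0, 0.278]
ft_force: [0.1, -0.1, 0.4]
opening: 0.0401
finger_force: 0.0
```

Run:
```python
from h import *
plan((.4,-.2,.25),25)
shot('top','x');shot('scene','y')
for n,cam in(('a','top'),('x','top'),('b','scene'),('y','scene')):
    im=cv2.imread('pics/full_%s.png'%n)
    x0,y0,x1,y1=(350,175,405,230) if cam=='top' else (298,145,350,190)
    g=im[y0:y1,x0:x1].max(2); m=(g<70).astype('uint8')
    k,l,st,ce=cv2.connectedComponentsWithStats(m); i=1+st[1:,4].argmax()
    p=np.argwhere(l==i)[:,::-1].astype('float32'); r=cv2.minAreaRect(p)
    b=cv2.boxPoints(r); b=b[np.argsort(b[:,0 if cam=='scene' else 1])]; e=[(b[:2].mean(0)+[x0,y0]),(b[2:].mean(0)+[x0,y0])]
    A,B=[w(cam,*q,.147) for q in e]; d=A-B; d=d if d[0]>0 else -d
    print(n,st[i],'mid',((A+B)/2).round(4),'len',np.linalg.norm(d).round(3),'yaw',np.degrees(np.arctan2(d[1],d[0])).round(1))
```

```text
t 43.6 tcp [ 0.4331 -0.1501  0.2686] yaw 15.9 d [-0.0455  0.0389  0.0186] n 1.3 rv [ 0.01 -0.02 -9.09] F [ 0.1 -0.1  0.4] [ 0.06  0.02 -0.02] op 0.0401 0.0 q1,6 [-0.58  0.71]
a [ 16   7  26  43 311] mid [ 0.6135 -0.0916  0.147 ] len 0.099 yaw 23.5
x [ 17   6  23  45 313] mid [ 0.6141 -0.0914  0.147 ] len 0.099 yaw 17.3
b [  6  13  42  16 324] mid [ 0.6076 -0.0735  0.147 ] len 0.1 yaw 22.9
y [  6  12  42  18 327] mid [ 0.6084 -0.0736  0.147 ] len 0.102 yaw 17.2
```

```bash
python3 -c "
from cell import manip
print(manip.sign_off())"
```

```text
the job is handed in; nothing more can be done
None
```

The job is handed in at about 44 s: both sample bottles found stand in the shaker's chamber, and the cover is back on, turned clockwise to its stops (about 6° past its starting angle) and let go; the jar, tape and big bottle were left alone.

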